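# Hold a freshly bonded glass jewel under the sliding press

### The job

The amber glass jewel has just been laid in adhesive on the carrier sheet. With the lever still up, slide the press head along its rail (it has a black knob for this) until the foot stands squarely over the amber jewel; then push the black paddle of the lever down until the foot bears on the jewel with its cushion spring about half compressed (about 15 N on the glass, never more than 30 N), and finish while still holding the paddle down there. Do not shift the jewels, and leave the tools lying round the press alone.

Things in the scene. Friction and masses are not known exactly. Their poses are not given: they have to be found in the camera images.
- press: bench press for bonding glass, fixed: alloy base 180 x 430 mm, 12 mm high, under a clear glass sheet (top 18.6 mm above the bench); alloy rail 30 mm square along press y, top 134 mm up, on end posts at y = -200 and +200 mm. Origin: on the bench, mid-length, on the line the foot travels; x points away from the robot (rail at x = +62 mm), y left along the rail, z up
- press_head (a joint): position of the dark press head, 72 mm wide, on the rail (m): 0 = parked at the right end, grows as the head slides left along the press's +y, at most 0.27. The foot's y in the press frame is -0.150 + this value. Rail friction about 4 N; the head stays where it is left
- head_knob (a point): black upright round knob at the rear of the press head, for sliding it: 20 mm across, top 197 mm and lower end 152 mm above the bench; this point is on its axis, 12 mm below its top. It lies 85 mm behind the foot's axis (press +x). Free on both sides along the rail; the head's flat top, 146 mm above the bench, is below it
- paddle_top (a point): centre of the top face of the black rubber paddle at the front end of the red lever: 36 mm along the lever, 60 mm across, 10 mm thick. The pivot is 160 mm away along the lever: 60 mm behind the foot's axis (press +x), 163 mm above the bench. Lever up, the paddle top is about 0.22 m above the bench, tilted 0.32 rad (rising toward the robot); it swings down on an arc, level at lever 0.32
- press_lever (a joint): angle of the lever (rad): 0 = fully up, grows as the paddle is pushed down, at most 0.65; a spring drives it back up. It drives the ram down 60 mm per rad: the foot meets a jewel at about 0.36 rad, the cushion is half compressed at about 0.49 rad. Push at the paddle: about 1 N at first, 3 N just before the foot lands, 10 N with the cushion half compressed
- press_foot (a joint): compression of the cushion spring over the foot (m): 0 = free, 0.008 = half compressed, 0.016 = solid. The push of the foot on what lies under it is 3 N plus 1.5 N per mm
- foot_pad: the foot: round rubber-soled pad 24 mm across under the ram, hung on the cushion spring; origin at the centre of its underside, 50 mm above the bench with the lever up (about 21 mm over a jewel)
- paddle: the black rubber paddle itself; origin at the centre of its underside
- amber_jewel: amber (orange-yellow) round bevelled glass jewel 44 mm across and 10 mm high with a flat top 36 mm across, lying loose on the glass sheet below the foot's line; origin at the centre of its underside. The one to press
- blue_jewel: blue jewel of the same shape; not to be pressed. The three jewels lie in a row along the rail in any order, about 80 mm apart
- green_jewel: green jewel of the same shape; not to be pressed
- glass_cutter: glass cutter, 137 mm long, lying behind the press; leave alone
- lathekin: flat wooden lead-opening tool, 155 mm long, lying in front of the press; leave alone
- tape_roll: roll of pale tape 96 mm across, 25 mm high, lying to the right of the press; leave alone
- flux_bottle: white bottle with red cap, 54 mm across and 108 mm high, standing to the left of the press; leave alone

How it is judged:
By the outcome, as a careful person would: the job done as asked, in the order asked, and still so for the second after the job is handed in, while the arm keeps its last pose, push and grip.
It also fails if it takes over 51 s, if anything falls off the work surface, if the arm or the gripper's body presses on something with over 40 N, if the wrist force passes 120 N, or if a joint passes its speed limit or range.

### The arm

A 6-joint arm with a two-finger parallel gripper is mounted at the origin on a cart in front of the work surface, level with it; the furniture and walls round the work are solid. World frame = base frame: x ahead of the robot, y to its left, z up, the work surface at z = 0. Lengths are in m, angles in rad, forces in N, time in s.
With the tool pointing down it reaches from about 0.325 to 0.775 m from the base axis. Payload 5.5 kg.
Tool frame: the origin (TCP) lies midway between the tips of the shut fingers; the grasp point (between the pads) lies 19 mm behind it (env.grasp_offset is the z of the grasp point in the tool frame, in m); z points along the fingers, y is the line along which they close (so a half turn about z gives the same grasp; the last joint's range is limited). The gripper opens to 85 mm and grips with 20 to 120 N. Pads are 22 mm wide; open, the fingers measure 114 mm over their backs; the gripper's body (76 mm by 85 mm) begins 54 mm behind the grasp point. The pads swing forward as they close: fully open they stand 13 mm farther back than shut.
Start: joints at [1.216, 0.091, 1.231, -0, 1.82, -0.057], TCP at [0.176, 0.574, 0.231] pointing down, gripper open.
Joint ranges: [-2.87, 2.87], [-0.86, 2.18], [0.17, 2.46], [-1.51, 4.65], [0.06, 2.69], [-2.65, 2.65]. Speed limits (rad/s): [2.57, 2.57, 3.01, 3.14, 3.14, 3.14].

### API

Orientations are given as a rotation vector (axis times angle).
In Python, from workcell import observe, viewer, env, spotter gives the robot as it stands. The module is installed in compiled form; this text tells all that it offers.
- The arm moves only by the tool handwheel, called after "Call:" by a JSON object that holds its "method" and its "body", one argument or row to a line. Schema: {"type":"object","properties":{"ticks":{"type":"array","items":{"type":"number"},"minItems":4,"maxItems":20},"jaw":{"type":"number"},"grip_force":{"type":"number"},"only":{"type":"string"},"quiet":{"type":"boolean"},"lines":{"type":"string"}},"required":["ticks"],"additionalProperties":false}. ticks is one flat list of numbers that holds 1 to 5 rows one after another, with no inner brackets; each row has 4 numbers: dx, dy, dz in m, then a turn about the tool's z in rad; each row shifts and turns the commanded pose from where the row before left it, along the tool's axes as they then stand; what a row does not reach is not made up. A row lasts 1/8 s, in which the tool goes at most 0.0625 m and 0.188 rad, less where a joint would pass 70% of its speed; a pose out of reach is approached as far as the arm can. jaw is the opening from 0.0 (shut) to 1.0 (fully open), set as the call begins (left out keeps the last). The fingers move at their own pace and stop on an object; grip_force is the grip in N (left out, the last holds). Time passes only in rows, so rows that do not move let the fingers close. The tool returns the time, the measured TCP pose, the force, the opening and the grip force at its end. only (a regular expression) keeps the lines of the reply that match it, lines (a string "A,B") keeps lines A to B, and quiet returns only ok. Input that does not fit is refused with a message, and nothing moves.
- observe(): the state, without advancing time (a new reading comes with each control period).
- viewer.capture(name): name is "side" or "top"; returns a dict with "frame" (384x512x3 uint8, red, green, blue), "mtx" (3x3 intrinsics, pixels), "pose" (4x4, takes a point from camera to world coordinates). Camera axes: x right, y down, z forward; pixel columns grow to the right and rows downward; lengths in m; the calibration is good to about 2 mm. A picture is of the moment at which its call begins. There is no depth.
- env.job_done(): hands the job in; it is judged then, once.
Trained networks look in the newest picture that a camera, given by its name, has taken for a name from the list of things; names that differ only in an ending like _2 or _b are one class to them, and where a whole thing is asked for, a point or a joint stands for the part that bears it (a point fixed in the world has none). Each returns a list of dicts, best first, with "conf" (0 to 1); they miss things now and then, are a little off and sometimes report something else, mostly with a low value. They report only what shows in the picture. A call takes as long as a camera call.
- spotter.find_in(name, camera): "rect" ([centre column, centre row, width, height] in pixels, round what is visible of it).
- spotter.outline_of(name, camera): "pixels" (384x512 bool, what is visible of it) and "rect" ([centre column, centre row, width, height] in pixels, round what is visible of it).
The state is a dict: "t": time; "qpos": joint angles; "dq": joint speeds; "joint_torque": joint torques, N m; "position": TCP position; "eef_rot": TCP orientation; "wrist_force": force on the tool from outside, world axes, zero at the start; "ft_torque": the same for the moment, N m; "grip_width": opening from 0.0 (shut) to 1.0 (fully open); "grip_force": force on a finger pad.
Only numpy, scipy, OpenCV 4.12 (cv2) and the standard library are available. Lean on these libraries where they do the work, as an engineer would, in place of code of your own. Each camera call takes 0.05 s, during which the arm holds its last target. There are 200 camera calls.

## Working session

There is one attempt and no reset: what is moved stays moved. The work goes in short steps, Python scripts to look and compute and a tool call to move; the robot and the scene stay as the last step left them, time stands still between calls to the robot, and variables do not carry over. Pictures are saved under pics/ and viewed, at most 12 in all, crops included, and the job is handed in when it is done.

```bash
mkdir -p pics; cat > h.py <<'E'
import numpy as np, cv2
from workcell import observe, viewer, env, spotter
def cap(n): return viewer.capture(n)
def ray(c,u,v):
    d=np.linalg.inv(c["mtx"])@[u,v,1]; d=c["pose"][:3,:3]@d
    return c["pose"][:3,3].copy(), d/np.linalg.norm(d)
def onz(c,u,v,z):
    o,d=ray(c,u,v); return o+d*(z-o[2])/d[2]
def tri(c1,p1,c2,p2):
    o1,d1=ray(c1,*p1);o2,d2=ray(c2,*p2)
    s=np.linalg.lstsq(np.c_[d1,-d2],o2-o1,rcond=None)[0]
    a=o1+s[0]*d1;b=o2+s[1]*d2
    return (a+b)/2,np.linalg.norm(a-b)
def proj(c,p):
    q=np.linalg.inv(c["pose"])@np.r_[p,1]; q=c["mtx"]@q[:3]; return q[:2]/q[2]
E
python3 - <<'E'
from h import *
np.set_printoptions(precision=4,suppress=True)
cs={n:cap(n) for n in("side","top")}
ims=[]
for n,c in cs.items():
    cv2.imwrite(f"pics/{n}0.png",cv2.resize(c["frame"][:,:,::-1],(800,600)))
    print(n,c["pose"][:3,3],c["pose"][:3,2],c["mtx"][0,0])
    for k in["press","press_head","head_knob","paddle","paddle_top","foot_pad","amber_jewel","blue_jewel","green_jewel"]:
        print(n,k,[(np.round(r["rect"],1).tolist(),round(r["conf"],2)) for r in spotter.find_in(k,n)[:2]])
o=observe();print(o["t"],o["position"],o["eef_rot"],o["grip_width"])
E
```

```text
side [ 0.282  -1.0879  0.698 ] [ 0.2246  0.8707 -0.4376] 428.7064993349036
side press [([264.9, 219.8, 87.1, 106.1], 0.9)]
side press_head [([262.2, 217.6, 72.7, 59.0], 0.68)]
side head_knob [([263.0, 217.4, 71.8, 58.4], 0.7)]
side paddle [([233.0, 194.6, 17.2, 14.1], 0.59)]
side paddle_top [([233.4, 192.6, 16.1, 12.1], 0.46)]
side foot_pad []
side amber_jewel [([254.1, 222.3, 14.6, 8.4], 0.64)]
side blue_jewel [([257.5, 233.5, 13.0, 5.6], 0.66), ([263.1, 218.2, 74.1, 61.5], 0.49)]
side green_jewel [([251.9, 176.2, 7.1, 29.2], 0.73), ([248.7, 211.5, 11.0, 5.4], 0.66)]
top [0.4144 0.0034 1.5259] [ 0.1194  0.0077 -0.9928] 492.9610953420226
top press [([235.5, 154.6, 41.6, 2.8], 0.75), ([243.2, 196.2, 146.4, 72.3], 0.71)]
top press_head [([293.2, 196.6, 21.8, 72.6], 0.78)]
top head_knob [([292.9, 198.6, 28.9, 77.4], 0.94)]
top paddle [([294.5, 229.5, 23.6, 13.4], 0.88)]
top paddle_top [([292.5, 227.9, 21.7, 17.1], 0.88), ([381.8, 212.2, 36.2, 33.7], 0.51)]
top foot_pad []
top amber_jewel [([233.8, 198.3, 13.3, 13.2], 0.55), ([294.8, 205.2, 21.3, 64.1], 0.34)]
top blue_jewel [([262.4, 199.8, 12.3, 15.1], 0.72)]
top green_jewel [([381.8, 211.9, 35.0, 34.0], 0.7), ([207.2, 197.2, 12.3, 13.3], 0.64)]
1.0 [0.1761 0.5736 0.2313] [ 0.4661  3.1068 -0.    ] 1.0028742496157843
```

View pics/side0.png

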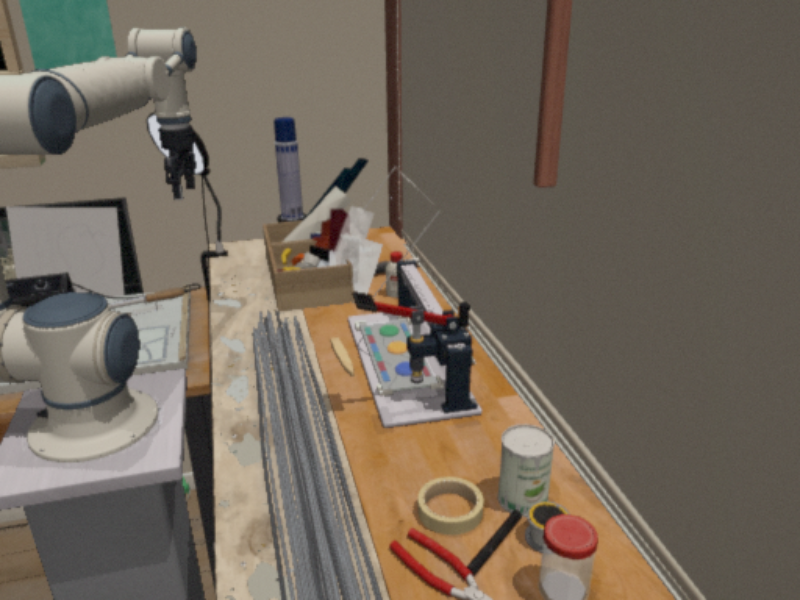

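View pics/top0.png

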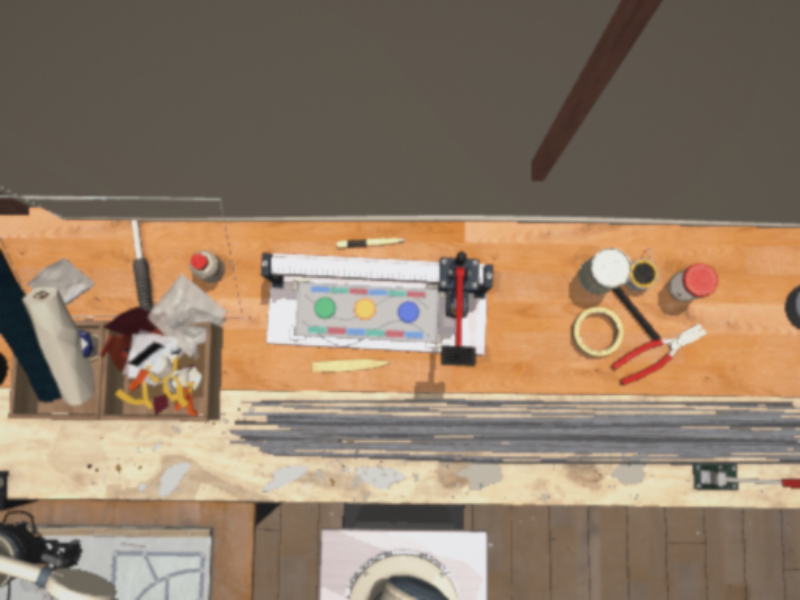

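The side view shows the press with the head at the near (right) end. The knob is at about (463,310) and the paddle at about (362,300) in the 800 px picture. The top view shows green (325,308), amber (365,309) and blue (408,312), the knob at about (461,258) and the paddle at (459,355). Next I'll refine these from crops.

```bash
python3 - <<'E'
from h import *
np.set_printoptions(precision=4,suppress=True)
cs={n:cap(n) for n in("side","top")}
cr={"side":(215,160,100,120),"top":(160,150,160,90)}
a=cs["side"]["frame"][160:280,215:315];b=cs["top"]["frame"][150:240,165:325]
A=cv2.resize(a,None,fx=4,fy=4,interpolation=cv2.INTER_CUBIC)
B=cv2.resize(b,None,fx=5,fy=5,interpolation=cv2.INTER_CUBIC)
cv2.imwrite("pics/sc.png",A[:,:,::-1]);cv2.imwrite("pics/tc.png",B[:,:,::-1])
cen={}
for k in["amber_jewel","blue_jewel","green_jewel","paddle"]:
    for n in cs:
        best=None
        for r in spotter.outline_of(k,n):
            if 20<r["pixels"].sum()<600:best=r;break
        if best is None: print(k,n,"none");continue
        m=best["pixels"];v,u=np.nonzero(m);cen[k,n]=(u.mean(),v.mean());print(k,n,m.sum(),best["conf"],np.round(cen[k,n],1))
    if (k,"side")in cen and (k,"top") in cen: print(k,tri(cs["top"],cen[k,"top"],cs["side"],cen[k,"side"]))
    if (k,"top") in cen: print(k,onz(cs["top"],*cen[k,"top"],.0236 if k!="paddle" else .215))
E
```

```text
amber_jewel side 150 0.62 [232.9 192.5]
amber_jewel top 138 0.62 [233.1 197.8]
amber_jewel (array([0.5361, 0.0808, 0.1392]), np.float64(0.05324321456892744))
amber_jewel [0.5749 0.0832 0.0236]
blue_jewel side 90 0.41 [257.8 235.6]
blue_jewel top 160 0.69 [261.  199.4]
blue_jewel (array([ 0.568 , -0.0016,  0.0232]), np.float64(0.006150955971920429))
blue_jewel [ 0.571  -0.0022  0.0236]
green_jewel side 81 0.61 [248.5 211.4]
green_jewel top 158 0.42 [207.6 196.6]
green_jewel (array([0.5771, 0.1619, 0.0221]), np.float64(0.0021655297467090564))
green_jewel [0.578  0.1616 0.0236]
paddle side 124 0.64 [233.4 193.2]
paddle top 243 0.86 [292.9 227.2]
paddle (array([ 0.4779, -0.0869,  0.2165]), np.float64(0.00016514370646647796))
paddle [ 0.478 -0.087  0.215]
```

View pics/sc.png

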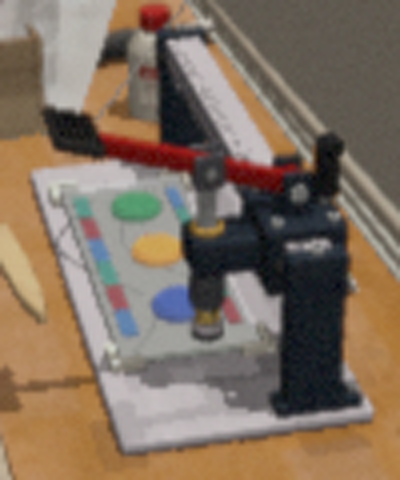

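View pics/tc.png

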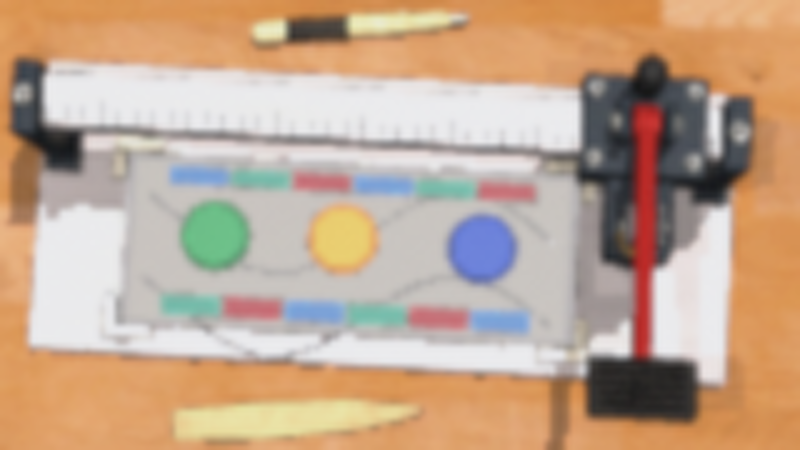

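```bash
cat >> h.py <<'E'
def T(u,v): return ((u+.5)/5-.5+165,(v+.5)/5-.5+150)
def S(u,v): return ((u+.5)/4-.5+215,(v+.5)/4-.5+160)
E
python3 - <<'E'
from h import *
np.set_printoptions(precision=4,suppress=True)
cs={n:cap(n) for n in("side","top")};t=cs["top"];s=cs["side"]
k=tri(t,T(651,70),s,S(330,140));print("knob top",k, onz(t,*T(651,70),.197))
L=onz(t,*T(27,95),.136);R=onz(t,*T(740,130),.136);print("posts",L,R,np.linalg.norm(L-R))
# rail edges at top
for a,b in(((60,65),(570,90)),((60,128),(570,152))):
    p=onz(t,*T(*a),.134);q=onz(t,*T(*b),.134);print("rail",p,q,np.arctan2(-(p-q)[0],(p-q)[1]))
for a,b,z in(((40,345),(722,383),.006),((130,322),(572,345),.0186)):
    p=onz(t,*T(*a),z);q=onz(t,*T(*b),z);print("base front",p,q,np.arctan2(-(p-q)[0],(p-q)[1]),np.linalg.norm(p-q))
yaw=np.arctan2(-(L-R)[0],(L-R)[1]);print("yaw",yaw)
ex=np.array([np.cos(yaw),np.sin(yaw),0]);ey=np.array([-np.sin(yaw),np.cos(yaw),0])
O=(L+R)/2-.062*ex;O[2]=0;print("O",O)
for n,p in(("knob",k[0]),("paddle",np.array([.478,-.087,.2165])),("amber",onz(t,*T(344,239),.0236)),("blue",onz(t,*T(482,248),.0236)),("green",onz(t,*T(215,236),.0236)),
  ("amberS",onz(s,*S(158,249),.0266))):
    print(n,p,(p-O)@ex,(p-O)@ey)
E
```

```text
knob top (array([ 0.6534, -0.0933,  0.1918]), np.float64(7.136376560828085e-05)) [ 0.6524 -0.0929  0.197 ]
posts [0.645  0.2593 0.136 ] [ 0.6292 -0.1481  0.136 ] 0.40765792666253126
rail [0.6629 0.2413 0.134 ] [ 0.6516 -0.0512  0.134 ] -0.03866083371322701
rail [0.6264 0.2401 0.134 ] [ 0.6158 -0.0514  0.134 ] -0.03637157664830863
base front [0.5102 0.27   0.006 ] [ 0.4917 -0.1509  0.006 ] -0.04392523760841937 0.4213445676575073
base front [0.5242 0.213  0.0186] [ 0.5132 -0.058   0.0186] -0.040403488270676406 0.27121423426527885
yaw -0.038570759865017595
O [0.5751 0.058  0.    ]
knob [ 0.6534 -0.0933  0.1918] 0.08402959111778469 -0.14813232614406605
paddle [ 0.478  -0.087   0.2165] -0.09147755973983285 -0.14860813086375377
amber [0.5763 0.0824 0.0236] 0.00023855606110821377 0.024471875857031915
blue [ 0.5717 -0.0023  0.0236] -0.0010766045543404825 -0.06031589712984195
green [0.5773 0.1616 0.0236] -0.001865505251615436 0.10364389160203069
amberS [0.5742 0.0785 0.0266] -0.0017505679810441445 0.02046610740441113
```

```bash
cat >> h.py <<'E'
from scipy.spatial.transform import Rotation as Ro
YAW=-.0386
EX=np.array([np.cos(YAW),np.sin(YAW),0]);EY=np.array([-np.sin(YAW),np.cos(YAW),0]);O=np.array([.5751,.058,0])
def go(p):
    o=observe();R=Ro.from_rotvec(o["eef_rot"]).as_matrix()
    ty=R[:,1];a=np.arctan2(np.cross(ty,EY)[2],ty@EY)
    print("t",round(o["t"],2),"pos",np.round(o["position"],4),"toolz",np.round(R[:,2],3),"move",np.round(R.T@(np.array(p)-o["position"]),4),"turn",round(-a,4),"F",np.round(o["wrist_force"],1),"grip",round(o["grip_width"],3),round(o["grip_force"],1))
E
```

Call:
{"method": "handwheel", "body": {
  "ticks": [0,0,-0.05,-0.13,0,0,-0.05,-0.128]
}}

```text
t: 1.85
position: [0.1759, 0.5732, 0.3316]
eef_rot: [-0.056, -3.14, 0.003]
wrist_force: [1.3, 0.7, 0.8]
grip_width: 1.0
grip_force: 0.0
```

```bash
python3 -c "
from h import *
go([.654,-.093,.30])"
```

```text
t 1.85 pos [0.1759 0.5732 0.3316] toolz [-0.001 -0.002 -1.   ] move [-0.5015 -0.6487  0.0326] turn 0.003 F [1.3 0.7 0.8] grip 1.0 0.0
```

Call:
{"method": "handwheel", "body": {
  "ticks": [-0.03,-0.04,0,0,-0.03,-0.04,0,0,-0.03,-0.04,0,0,-0.03,-0.04,0,0,-0.03,-0.04,0,0],
  "jaw": 0.6,
  "lines": "1,2"
}}

```text
t: 2.48
position: [0.3186, 0.3664, 0.3314]
```

Call:
{"method": "handwheel", "body": {
  "ticks": [-0.03,-0.04,0,0,-0.03,-0.04,0,0,-0.03,-0.04,0,0,-0.03,-0.04,0,0,-0.03,-0.04,0,0],
  "lines": "1,2"
}}

```text
t: 3.1
position: [0.4606, 0.1605, 0.3315]
```

Call:
{"method": "handwheel", "body": {
  "ticks": [-0.03,-0.04,0,0,-0.03,-0.04,0,0,-0.03,-0.04,0,0,-0.03,-0.04,0,0,-0.03,-0.04,0,0],
  "lines": "1,2"
}}

```text
t: 3.72
position: [0.6026, -0.0453, 0.3314]
```

```bash
python3 -c "
from h import *
go([.654,-.093,.26])"
```

```text
t 3.73 pos [ 0.6026 -0.0453  0.3314] toolz [ 0.  0. -1.] move [-0.0533 -0.0456  0.0714] turn -0.0013 F [-0.  -0.1  1.3] grip 0.601 0.0
```

Call:
{"method": "handwheel", "body": {
  "ticks": [-0.027,-0.023,0.03,0,-0.027,-0.023,0.03,0,0,0,0.01,0,0,0,0,0],
  "lines": "1,2"
}}

```text
t: 4.22
position: [0.6534, -0.0915, 0.2605]
```

```bash
python3 - <<'E'
from h import *
go([.654,-.093,.163])
s=cap("side");t=cap("top")
a=cv2.resize(s["frame"][130:280,215:345],None,fx=4,fy=4,interpolation=cv2.INTER_CUBIC)
cv2.imwrite("pics/s1.png",a[:,:,::-1])
E
```

```text
t 4.22 pos [ 0.6534 -0.0915  0.2605] toolz [-0.002  0.001 -1.   ] move [-0.0008 -0.0016  0.0975] turn -0.0011 F [ 0.  -0.1  0.6] grip 0.6 0.0
```

View pics/s1.png

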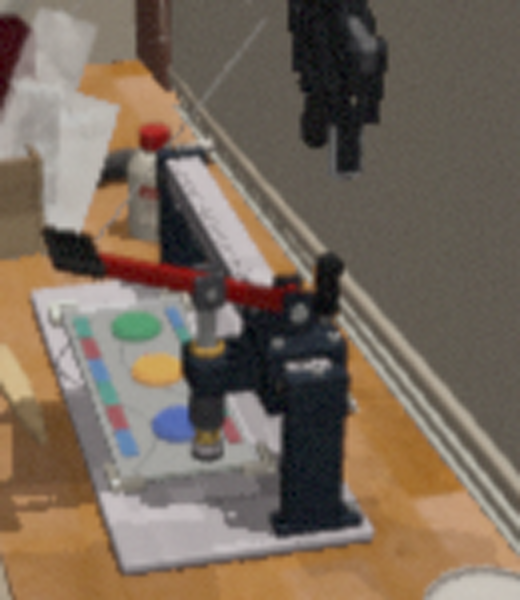

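The open fingers hang straight above the knob (crop 330,270), with the tips at (318,140) and (347,170). They straddle the knob along the rail, so I'm going down to grip.

Call:
{"method": "handwheel", "body": {
  "ticks": [0,-0.001,0.04,0,0,0,0.035,0,0,0,0.02,0,0,0,0,0],
  "lines": "1,3"
}}

```text
t: 4.82
position: [0.6534, -0.0923, 0.166]
eef_rot: [-0.061, -3.14, -0.0]
```

Call:
{"method": "handwheel", "body": {
  "ticks": [0,0,0,0,0,0,0,0,0,0,0,0,0,0,0,0],
  "jaw": 0.0,
  "grip_force": 20
}}

```text
t: 5.32
position: [0.6548, -0.0936, 0.1692]
eef_rot: [0.063, 3.137, -0.002]
wrist_force: [0.6, -1.9, 6.5]
grip_width: 0.22
grip_force: 20.0
```

```bash
python3 -c "
from h import *
go([.654,-.093,.163])"
```

```text
t 5.33 pos [ 0.6548 -0.0936  0.1692] toolz [ 0.004 -0.001 -1.   ] move [0.0008 0.0006 0.0062] turn -0.0017 F [ 0.6 -1.9  6.5] grip 0.22 20.0
```

Call:
{"method": "handwheel", "body": {
  "ticks": [0,0.01,-0.002,0,0,0.025,0,0,0,0.03,0,0,0,0.03,0,0,0,0.03,0,0],
  "lines": "1,4"
}}

```text
t: 5.95
position: [0.6599, 0.0306, 0.1692]
eef_rot: [0.066, 3.138, -0.005]
wrist_force: [3.6, -7.9, -0.2]
```

Call:
{"method": "handwheel", "body": {
  "ticks": [0,0.025,0,0,0,0.015,0,0,0,0,0,0,0,0,0,0]
}}

```text
t: 6.45
position: [0.6616, 0.0733, 0.1692]
eef_rot: [0.06, 3.138, 0.004]
wrist_force: [5.2, 3.7, 1.1]
grip_width: 0.218
grip_force: 20.3
```

```bash
python3 - <<'E'
from h import *
np.set_printoptions(precision=4,suppress=True)
s=cap("side");t=cap("top")
go([.6614,.0796,.166])
p=observe()["position"];print((p-O)@EX,(p-O)@EY)
a=cv2.resize(s["frame"][160:280,215:315],None,fx=5,fy=5,interpolation=cv2.INTER_CUBIC)
cv2.imwrite("pics/s2.png",a[:,:,::-1])
b=cv2.resize(t["frame"][150:240,165:325],None,fx=5,fy=5,interpolation=cv2.INTER_CUBIC)
cv2.imwrite("pics/t2.png",b[:,:,::-1])
E
```

```text
t 6.55 pos [0.6617 0.0731 0.1692] toolz [ 0.004  0.003 -1.   ] move [0.0005 0.0065 0.0033] turn 0.0 F [ 5.2  3.9 -0.2] grip 0.226 20.3
0.08590405925304181 0.01843398832551254
```

View pics/s2.png

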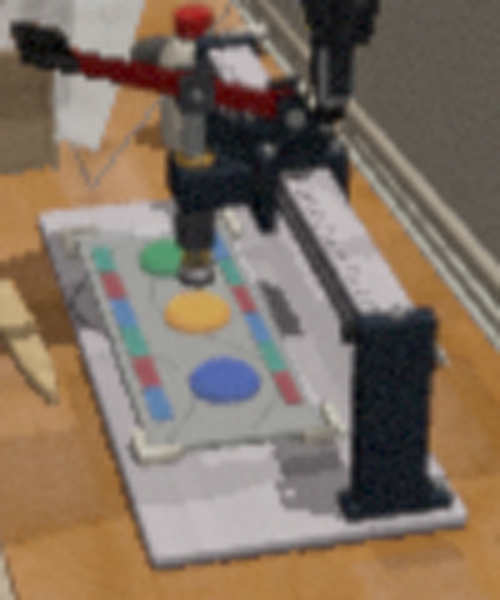

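View pics/t2.png

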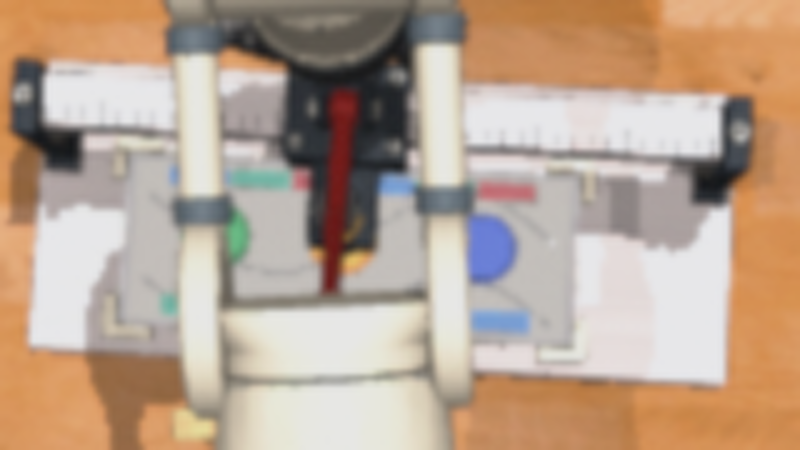

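The side view shows the foot at (198,275), above the far edge of the amber jewel (197,312). The top view confirms the head is near amber, with the gripper still on the knob. I'll work out the residual from the rays.

```bash
python3 - <<'E'
from h import *
np.set_printoptions(precision=4,suppress=True)
s=cap("side");t=cap("top")
f5=lambda u,v:((u+.5)/5-.5+215,(v+.5)/5-.5+160)
pf=lambda p:np.array([(p-O)@EX,(p-O)@EY,p[2]])
h=cv2.cvtColor(s["frame"],cv2.COLOR_RGB2HSV)
m=np.zeros(h.shape[:2],bool);m[215:230,246:264]=True
m&=(h[...,0]>13)&(h[...,0]<26)&(h[...,1]>130)
v,u=np.nonzero(m);print(m.sum(),u.mean(),v.mean(),u.min(),u.max(),v.min(),v.max())
print("amber bbox ctr",pf(onz(s,(u.min()+u.max())/2,(v.min()+v.max())/2,.0245)),"cent",pf(onz(s,u.mean(),v.mean(),.0245)))
for q in((198,279),(198,276)):print("foot",pf(onz(s,*f5(*q),.052)))
for y in(.0184,.0245):
  P=lambda x,y,z:(np.array(proj(s,O+EX*x+EY*y+[0,0,z]))-[215,160]+.5)*5-.5
  print(y,"pred foot bottom",P(0,y,.05),"edges",P(-.012,y,.05),P(.012,y,.05),P(0,y-.012,.05),"amber top",P(0,y,.0286))
ht=cv2.cvtColor(t["frame"],cv2.COLOR_RGB2HSV)
P=lambda x,y,z:(np.array(proj(t,O+EX*x+EY*y+[0,0,z]))-[165,150]+.5)*5-.5
print("top: head left/right edges pred",P(.062,.0184+.036,.146),P(.062,.0184-.036,.146))
for xx in(.05,.08):
  a=onz(t,*T(288,110),.146);b=onz(t,*T(405,115),.146);
print("head edges meas",pf(a),pf(b))
E
```

```text
66 253.8939393939394 222.16666666666666 248 259 219 225
amber bbox ctr [-0.0031  0.0238  0.0245] cent [-0.0021  0.0224  0.0245]
foot [-0.0019  0.017   0.052 ]
foot [-0.001   0.0209  0.052 ]
0.0184 pred foot bottom [200.4211 280.411 ] edges [181.9612 282.5553] [218.8191 278.274 ] [204.4923 289.1912] amber top [200.868  309.8435]
0.0245 pred foot bottom [198.3756 275.9996] edges [179.9847 278.1281] [216.7051 273.8783] [202.4149 284.7109] amber top [198.8347 305.3476]
top: head left/right edges pred [286.421  105.0351] [413.2034 111.2606]
head edges meas [0.0592 0.0533 0.146 ] [ 0.0596 -0.0131  0.146 ]
```

Call:
{"method": "handwheel", "body": {
  "ticks": [0,0.0055,0,0,0,0,0,0,0,0,0,0]
}}

```text
t: 7.02
position: [0.6618, 0.0768, 0.1692]
eef_rot: [0.063, 3.138, -0.0]
wrist_force: [5.9, -1.2, 1.0]
grip_width: 0.223
grip_force: 20.3
```

```bash
python3 - <<'E'
from h import *
np.set_printoptions(precision=4,suppress=True)
s=cap("side")
p=observe()["position"];print((p-O)@EX,(p-O)@EY)
a=cv2.resize(s["frame"][190:250,230:280],None,fx=10,fy=10,interpolation=cv2.INTER_CUBIC)
P=lambda x,y,z:(np.array(proj(s,O+EX*x+EY*y+[0,0,z]))-[230,190]+.5)*10-.5
for c,y,z,r in(((0,255,0),.024,.05,.012),((0,0,255),.024,.0286,.018),((255,0,0),.024,.0186,.022)):
    pts=np.array([P(r*np.cos(w),y+r*np.sin(w),z) for w in np.linspace(0,6.3,40)])
    cv2.polylines(a,[pts.astype(np.int32)],True,c,1)
cv2.imwrite("pics/s3.png",a[:,:,::-1])
E
```

```text
0.08589903222930106 0.022145609916681103
```

View pics/s3.png

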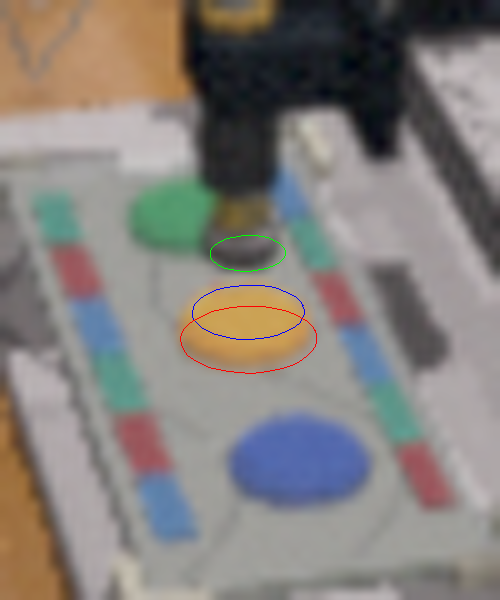

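The outlines predicted for y=24 mm fit the foot (bottom edge at crop row 267). The jewel's centre, (246,322), lies slightly farther left along the rail than predicted. That calls for about 2.5 mm more.

Call:
{"method": "handwheel", "body": {
  "ticks": [0,0.003,0,0,0,0,0,0,0,0,0,0],
  "lines": "1,4"
}}

```text
t: 7.45
position: [0.6619, 0.0793, 0.1693]
eef_rot: [0.064, 3.138, -0.001]
wrist_force: [4.8, -2.8, 1.3]
```

```bash
python3 - <<'E'
from h import *
p=observe()["position"];print((p-O)@EX,(p-O)@EY)
E
```

```text
0.0859173940504186 0.024628655686421617
```

Call:
{"method": "handwheel", "body": {
  "ticks": [0,0,0,0,0,0,0,0,0,0,0,0],
  "jaw": 0.6,
  "lines": "1,4"
}}

```text
t: 7.82
position: [0.6606, 0.0806, 0.1681]
eef_rot: [-0.062, -3.14, -0.0]
wrist_force: [0.3, 0.1, 0.1]
```

Call:
{"method": "handwheel", "body": {
  "ticks": [0,0,-0.04,0,0,0,-0.05,0,0,-0.02,-0.05,0,0.02,-0.055,0,0,0.02,-0.055,0,0],
  "jaw": 0,
  "lines": "1,4"
}}

```text
t: 8.45
position: [0.6154, -0.0487, 0.3091]
eef_rot: [0.06, 3.14, -0.0]
wrist_force: [0.2, 0.4, -0.4]
```

Call:
{"method": "handwheel", "body": {
  "ticks": [0.03,-0.05,0,0,0.03,-0.04,0,0,0.03,-0.02,0,0,0,0,0,0],
  "jaw": 0,
  "lines": "1,4"
}}

```text
t: 8.95
position: [0.52, -0.1554, 0.3093]
eef_rot: [0.067, 3.14, -0.001]
wrist_force: [0.9, -0.4, 1.3]
```

```bash
python3 - <<'E'
from h import *
t=cap("top");s=cap("side")
b=cv2.resize(t["frame"][150:240,165:325],None,fx=5,fy=5,interpolation=cv2.INTER_CUBIC)
cv2.imwrite("pics/t4.png",b[:,:,::-1])
E
```

```text
(no output)
```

View pics/t4.png

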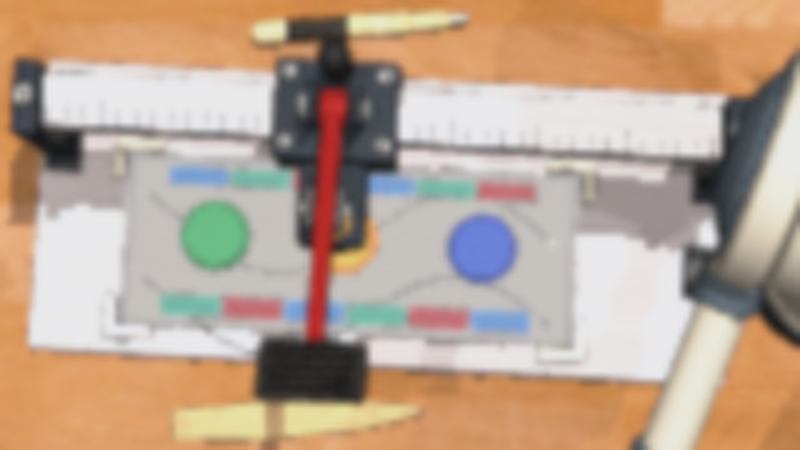

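The head now stands over amber, with the knob at (335,55), the head spanning columns 275–402, and the paddle at (312,370). The arm is out of the way to the right, and the blue and green jewels haven't moved. Next I'll compute the foot position from this view.

```bash
python3 - <<'E'
from h import *
np.set_printoptions(precision=4,suppress=True)
t=cap("top");s=cap("side")
pf=lambda p:np.array([(p-O)@EX,(p-O)@EY,p[2]])
print("knob",pf(onz(t,*T(335,55),.197)),"start",pf(onz(t,*T(651,70),.197)))
a=pf(onz(t,*T(276,110),.146));b=pf(onz(t,*T(401,115),.146));print("head",a,b,(a+b)/2)
c={}
for n in("top","side"):
    for r in spotter.outline_of("paddle",n)[:2]:
        v,u=np.nonzero(r["pixels"]);print(n,r["conf"],len(u),u.mean(),v.mean());c.setdefault(n,(u.mean(),v.mean()))
p,e=tri(t,c["top"],s,c["side"]);print("paddle",p,e,pf(p))
go(p)
E
```

```text
knob [0.0829 0.0252 0.197 ] start [ 0.0831 -0.1478  0.197 ]
head [0.0589 0.0601 0.146 ] [ 0.0595 -0.0108  0.146 ] [0.0592 0.0247 0.146 ]
top 0.68 272 227.09191176470588 223.45955882352942Traceback (most recent call last):
  File "<stdin>", line 11, in <module>
KeyError: 'side'
```

```bash
python3 - <<'E'
from h import *
go(O+EX*-.092+EY*.0248+[0,0,.25])
E
```

```text
t 9.25 pos [ 0.5221 -0.1534  0.3078] toolz [-0.001  0.    -1.   ] move [0.0471 0.2381 0.058 ] turn 0.0004 F [-0.1  0.2 -0.3] grip 0.001 0.0
```

Call:
{"method": "handwheel", "body": {
  "ticks": [0.01,0.05,0,0,0.01,0.05,0,0,0.01,0.05,0,0,0.01,0.05,0.01,0,0.007,0.038,0.02,0],
  "lines": "1,4"
}}

```text
t: 9.88
position: [0.4839, 0.0882, 0.2789]
eef_rot: [0.059, 3.139, 0.001]
wrist_force: [0.7, -0.2, -0.9]
```

Call:
{"method": "handwheel", "body": {
  "ticks": [0,0,0.015,0,0,0,0.01,0,0,0,0,0],
  "lines": "1,4"
}}

```text
t: 10.25
position: [0.4839, 0.0846, 0.2524]
eef_rot: [-0.064, -3.139, 0.001]
wrist_force: [0.0, -0.1, -0.6]
```

```bash
python3 - <<'E'
from h import *
s=cap("side");t=cap("top")
go(O+EX*-.092+EY*.0248+[0,0,.218])
a=cv2.resize(s["frame"][140:260,205:305],None,fx=5,fy=5,interpolation=cv2.INTER_CUBIC)
cv2.imwrite("pics/s5.png",a[:,:,::-1])
E
```

```text
t 10.35 pos [0.4842 0.0846 0.2538] toolz [ 0.001 -0.    -1.   ] move [0.0002 0.0017 0.0358] turn -0.0027 F [ 0.3 -0.4 -0.6] grip -0.0 0.0
```

View pics/s5.png

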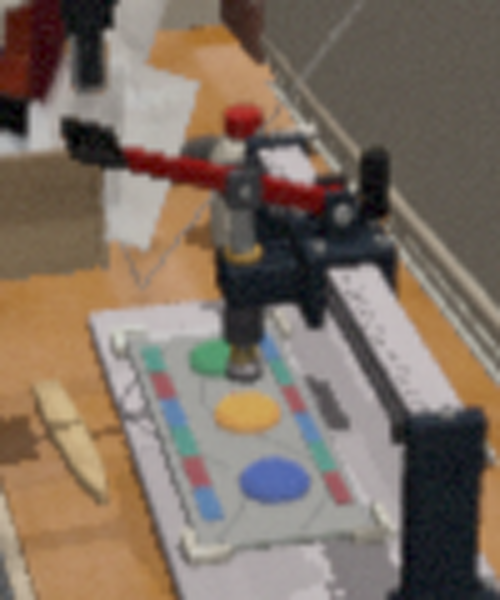

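The shut fingers (90,80) are directly over the paddle (90,140), and the foot (242,365) lines up with amber (247,410). I'm starting the push.

Call:
{"method": "handwheel", "body": {
  "ticks": [0,0.0015,0.015,0,0,0,0.012,0,0,0,0.008,0,0,0,0.004,0,0,0,0,0],
  "lines": "1,4"
}}

```text
t: 10.98
position: [0.4839, 0.087, 0.2142]
eef_rot: [-0.063, -3.141, 0.0]
wrist_force: [0.1, -0.7, 1.9]
```

Call:
{"method": "handwheel", "body": {
  "ticks": [0.002,0,0.008,0,0.002,0,0.008,0,0.001,0,0.008,0,0.001,0,0.008,0,0,0,0,0],
  "lines": "1,4"
}}

```text
t: 11.6
position: [0.4775, 0.0873, 0.1813]
eef_rot: [-0.062, -3.14, 0.0]
wrist_force: [-1.6, 0.8, 2.9]
```

Call:
{"method": "handwheel", "body": {
  "ticks": [0.001,0,0.007,0,0.001,0,0.007,0,0,0,0,0,0,0,0,0],
  "lines": "1,4"
}}

```text
t: 12.1
position: [0.4764, 0.0873, 0.1687]
eef_rot: [0.063, 3.14, 0.0]
wrist_force: [2.6, 0.5, 2.5]
```

```bash
python3 -c "
from h import *
go(O+EX*-.0977+EY*.0248+[0,0,.141])"
```

```text
t 12.1 pos [0.4764 0.0873 0.1687] toolz [ 0.001  0.    -1.   ] move [-0.002  -0.0006  0.0277] turn -0.0013 F [2.6 0.5 2.5] grip -0.001 1.6
```

Call:
{"method": "handwheel", "body": {
  "ticks": [0,0,0.005,0,0,0,0.005,0,0,0,0.004,0,0,0,0,0,0,0,0,0],
  "lines": "1,4"
}}

```text
t: 12.72
position: [0.4765, 0.0873, 0.1556]
eef_rot: [0.063, 3.139, 0.0]
wrist_force: [0.7, -0.3, 7.8]
```

Call:
{"method": "handwheel", "body": {
  "ticks": [0,0,0.004,0,0,0,0.004,0,0,0,0,0,0,0,0,0],
  "lines": "1,4"
}}

```text
t: 13.22
position: [0.477, 0.0873, 0.1483]
eef_rot: [0.063, 3.137, 0.0]
wrist_force: [2.0, 0.7, 10.0]
```

```bash
python3 - <<'E'
from h import *
s=cap("side");t=cap("top")
go(O+EX*-.0977+EY*.0248+[0,0,.141])
a=cv2.resize(s["frame"][140:260,205:305],None,fx=5,fy=5,interpolation=cv2.INTER_CUBIC)
cv2.imwrite("pics/s6.png",a[:,:,::-1])
E
```

```text
t 13.32 pos [0.477  0.0873 0.1483] toolz [ 0.004  0.    -1.   ] move [-0.0014 -0.0007  0.0073] turn -0.0013 F [ 1.1 -1.1  9.9] grip -0.001 4.9
```

View pics/s6.png

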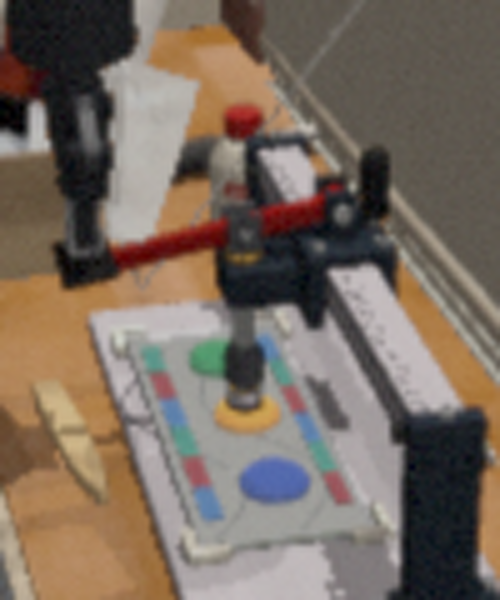

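The foot bears centrally on the amber jewel at (245,405), and the jewel hasn't moved. The paddle force is about 10 N. I'll check the lever angle by fitting the red lever in this view against the lever-up view.

```bash
cat > lev.py <<'E'
from h import *
s=cap("side")
def ang(im):
    h=cv2.cvtColor(im,cv2.COLOR_BGR2HSV)
    m=((h[...,0]<8)|(h[...,0]>172))&(h[...,1]>130)&(h[...,2]>60)
    m[:150 if im is A else 185]=0; m[290:]=0; m[:,:115]=0;m[:,340:]=0
    if im is A: m[:,:]&=~((np.indices(m.shape)[1]>215)&(np.indices(m.shape)[1]<270))
    else: m&=~((np.indices(m.shape)[1]>215)&(np.indices(m.shape)[1]<270))
    v,u=np.nonzero(m); l=cv2.fitLine(np.c_[u,v].astype(np.float32),cv2.DIST_HUBER,0,.01,.01).ravel()
    return np.arctan(l[1]/l[0]),len(u),l[2:]
A=cv2.imread("pics/s5.png")
B=cv2.resize(s["frame"][140:260,205:305],None,fx=5,fy=5,interpolation=cv2.INTER_CUBIC)[:,:,::-1].copy()
def pred(a,off):
    q=[proj(s,O+EX*(.06-r*np.cos(.32-a)+off*np.sin(.32-a)*-1)+EY*.0248+[0,0,.163+r*np.sin(.32-a)+off*np.cos(.32-a)]) for r in(.02,.14)]
    d=q[0]-q[1];return np.arctan(d[1]/d[0])
a0,a1=ang(A),ang(B);print(a0,a1,[round(pred(a,0),3) for a in(0,.4,.45,.49,.53)])
d=a0[0]-pred(0,0);g=np.linspace(0,.65,651)
for dd in(0,d):print("lever",g[np.argmin([abs(pred(x,0)+dd-a1[0]) for x in g])])
E
python3 lev.py
```

```text
(np.float32(0.20889188), 3415, array([220.14905, 177.56378], dtype=float32)) (np.float32(-0.26043954), 3810, array([213.30971, 233.79483], dtype=float32)) [np.float64(0.21), np.float64(-0.175), np.float64(-0.221), np.float64(-0.257), np.float64(-0.294)]
lever 0.493
lever 0.492
```

The fitted lever angle is 0.49 rad and the push is 10 N, which matches the cushion half compressed. I'm handing in while holding.

```bash
python3 -c "
from h import *
go([0,0,0]);print(env.job_done())"
```

```text
t 13.38 pos [0.477  0.0873 0.1483] toolz [ 0.004  0.    -1.   ] move [ 0.4737 -0.1063  0.1463] turn -0.0013 F [ 1.9  0.1 11. ] grip -0.0 4.9
the job is handed in; nothing more can be done
None
```

The job is handed in at about 13 s: the foot stands over the amber jewel with the paddle held down, the lever at about 0.49 rad and about 10–11 N at the paddle, which by the given figures is half compression (about 15 N on the glass, not measured directly).

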